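# Tip the standing carton flat and push it up to the packing stop

### The arm

A 6-joint arm with a two-finger parallel gripper is mounted at the origin on the work surface; the furniture and walls round the work are solid. World frame = base frame: x ahead of the robot, y to its left, z up, the work surface at z = 0. Lengths are in m, angles in rad, forces in N, time in s.
With the tool pointing down it reaches from about 0.35 to 0.975 m from the base axis. Payload 4.9 kg.
Tool frame: the origin (TCP) lies between the finger pads; the fingertips stand 25 mm ahead of it and the grasp point (between the pads) lies 6 mm ahead of it (ctrl.tip_reach is the distance from the TCP to the fingertips, in m); z points along the fingers, y is the direction in which the jaws open and shut (so a half turn about z gives the same grasp; the last joint's range is limited). The gripper opens to 85 mm and grips with 20 to 120 N. Pads are 22 mm wide; open, the fingers measure 114 mm over their backs; the gripper's body (76 mm by 85 mm) begins 54 mm behind the grasp point. The pads swing forward as they close: fully open they stand 13 mm farther back than shut.
Start: joints at [-1.301, 0.053, 1.613, -0, 1.476, -0.119], TCP at [0.237, -0.578, 0.256] pointing down, gripper open.
Joint ranges: [-3.01, 3.01], [-1.01, 2.22], [0.06, 2.58], [-1.02, 4.17], [0.09, 2.62], [-3.14, 3.14]. Speed limits (rad/s): [2.57, 2.57, 3.14, 3.14, 3.14, 3.14].

### API

Orientations are given as a rotation vector (axis times angle).
In Python, from station import get_obs, get_image, camera_params, order, ctrl gives the robot as it stands.
- The arm moves only by the tool move_arm, never from a script. Its argument "deltas" is one flat list of numbers, 5 for each row, row after row: the opening, from -1 (shut) to 1 (fully open), so that 0 is half open, then the shift along the tool's x, y, z in m, then the turn about the tool's z in degrees. In form: [fingers, tx, ty, tz, turn, fingers, tx, ty, tz, turn, ...]. A call has 1 to 10 rows; each row is the pose to reach, as a shift and turn from the pose measured when the call began, along the tool's axes at that moment; what a row does not reach only later rows make up. A row lasts 1/10 s, in which the tool goes at most 50 mm and 8.59 degrees, less where a joint would pass 70% of its speed; a pose out of reach is approached as far as the arm can. A call with a gripper value outside its range is refused whole. The fingers move at their own pace and stop on an object; "force" is the grip in N (left out, the last holds). Time passes only in rows, so rows that repeat a pose let the fingers close. It gives the time, the measured TCP pose, the force and the opening at its end, in the units of the state.
- get_obs(): the state, without advancing time (a new reading comes with each control period).
- get_image(name): name is "scene" or "top" or "wrist"; returns the picture (384x512x3 uint8, red, green, blue); there is no depth.
- camera_params(name): a dict with "camera_matrix" (3x3 intrinsics, pixels), "k1" (the pictures are not rectified: a ray, as slopes to the right and down, at radius r is drawn at 1 + k1 r^2 times it, then the intrinsics apply), "extrinsics" (4x4, takes a point from camera to world coordinates); the wrist camera has in their place "tool_from_camera" (4x4, takes a point from camera to tool coordinates, whose origin is the TCP and whose axes are the flange's). Camera axes: x right, y up, looking along -z (the intrinsics and any distortion apply to the point x, -y, -z); pixel columns grow to the right and rows downward; lengths in m; the calibration is good to about 2 mm. A picture is of the moment at which its call begins: read the wrist's pose just before it. camera_params takes no time and is no camera call.
- order.finish_job(): hands the job in, once; it reports no verdict.
The state is a dict: "t": time; "q": joint angles; "dq": joint speeds; "effort": joint torques, N m; "tool_pos": TCP position; "tool_rot": TCP orientation; "contact_force": force on the tool from outside, world axes, zero at the start; "wrist_torque": the same for the moment, N m; "opening": finger opening in m.
Only numpy, scipy, OpenCV 4.12 (cv2) and the standard library are available. Lean on these libraries where they do the work, as an engineer would, in place of code of your own. Each camera call takes 0.05 s, during which the arm holds its last target. There are 200 camera calls.

### The job

Push the standing white carton over, away from its lid face, so that it lies flat on its base with the lid up, then push it along the bench until its long side lies flush against the wooden stop strip. Only push with the fingers: do not grip or lift the carton, and leave the hand stamp and the marker where they are.

Things in the scene. Friction and masses are not known exactly. Their poses are not given: they have to be found in the camera images.
- carton: Closed white carton, 152 x 222 x 43 mm, 0.17-0.29 kg, loose, lid stays on. Axes: x across the 152 mm width, y along the 222 mm length, z out of the lid; origin: centre of the base face. Starts standing on a long narrow side: x axis up, origin 76 mm high, top edge at 152 mm, base face towards the strip, within about 12 degrees of parallel to it. Flat on its base: origin at bench height, z axis up.
- carton_lid (a point): Middle of the carton's lid face (round dark dot near it), 43 mm along the carton's +z from its origin; axes as the carton's. The lid face starts turned away from the strip, towards the robot. Pushed near its top, the carton rocks, passes its balance point at about 20 degrees of lean, falls onto its base by itself and then lies about 50 to 80 mm short of the strip. It slides under 1 to 4 N.
- stop: Packing stop: light wooden strip fixed to the bench, 300 mm long, 22 mm deep, 20 mm high, three screw heads on top. Origin: at bench height, middle of the long face towards the carton; x axis horizontal, square to that face, pointing into the strip, away from the carton; y along the strip; z up. A carton flush against it has its origin 76 mm before that face.
- stamp: Bystander: wood-handled hand stamp standing upright, 26 x 50 x 74 mm, near the left (+y) end of the strip on the carton's side; origin at the centre of its underside.
- felt_marker: Bystander: white felt marker with black cap lying on the bench, 135 mm long, 17 mm thick, past the right (-y) end of the strip; origin under its centre, length along its y axis.

How it is judged:
By the outcome, as a careful person would: the job done as asked, in the order asked, and still so for the second after the job is handed in, with the robot touching nothing.
It also fails if it takes over 48 s, if anything falls off the work surface, if the arm or the gripper's body presses on something with over 40 N, if the wrist force passes 120 N, or if a joint passes its speed limit or range.

## Working session

There is one attempt and no reset: what is moved stays moved. The work goes in short steps, Python scripts to look and compute and a tool call to move; the robot and the scene stay as the last step left them, time stands still between calls to the robot, and variables do not carry over. Pictures are saved under pics/ and viewed, about 8 in all and at most 12, crops included, and the job is handed in when it is done.

Besides the shell and the picture viewer there is one more tool, called after "Request:" by a JSON object that holds its "op" and its "data", one argument or row to a line. move_arm: Moves the arm, as the interface text tells. Its arguments: {"type":"object","properties":{"deltas":{"type":"array"},"force":{"type":"number"}},"required":["deltas"]}

```bash
mkdir -p pics; ls
cat > h.py <<'E'
import numpy as np, cv2
from scipy.spatial.transform import Rotation as R
from station import get_obs, get_image, camera_params, order, ctrl
def cam(n,obs=None):
    p=camera_params(n); K=np.array(p["camera_matrix"]); k1=p["k1"]
    if n=="wrist":
        T=np.eye(4);T[:3,:3]=R.from_rotvec(obs["tool_rot"]).as_matrix();T[:3,3]=obs["tool_pos"]
        E=T@np.array(p["tool_from_camera"])
    else: E=np.array(p["extrinsics"])
    return K,k1,E
def ray(c,uv):
    K,k1,E=c
    d=cv2.undistortPoints(np.array([[uv]],float),K,np.array([k1,0,0,0.]))[0,0]
    return E[:3,3],E[:3,:3]@np.array([d[0],-d[1],-1])
def onz(c,uv,z):
    o,d=ray(c,uv); return o+d*(z-o[2])/d[2]
def save(n,f):
    im=get_image(n); cv2.imwrite("pics/"+f,im[:,:,::-1]); return im
E
python3 - <<'E'
from h import *
o=get_obs();print(o)
a=save("scene","s0.png");b=save("top","t0.png")
cv2.imwrite("pics/a.png",np.vstack([cv2.resize(a,(400,300)),cv2.resize(b,(400,300))])[:,:,::-1])
for n in("scene","top"): print(camera_params(n)["extrinsics"])
E
```

```text
pics
{'t': 0.0, 'q': array([-1.30100595e+00,  5.33763645e-02,  1.61430520e+00, -2.12191890e-05,
        1.47600045e+00, -1.18989988e-01]), 'dq': array([-8.96975864e-05,  1.33797864e-04, -1.27036340e-03, -1.80037033e-03,
        3.48526528e-04, -2.10737028e-04]), 'effort': array([ 7.38995241e-04, -3.93690526e+01, -3.70172310e+01,  4.92860852e-05,
        7.07619387e-03, -4.45878044e-06]), 'tool_pos': array([ 0.23675885, -0.57779704,  0.25504418]), 'tool_rot': array([-3.08037954e+00, -6.06456905e-01,  2.80124698e-04]), 'contact_force': array([ 0.05552934, -0.07772162,  0.09049839]), 'wrist_torque': array([-0.02970679,  0.04353075,  0.05187597]), 'opening': 0.08523133299186238}
[[-0.57840344  0.61553062 -0.53532374 -0.00460024]
 [-0.81574661 -0.43431975  0.38199977  0.74680142]
 [ 0.00263088  0.65763851  0.75332906  0.78069269]
 [ 0.          0.          0.          1.        ]]
[[-0.01338254  0.98888636 -0.14806982  0.36464434]
 [-0.99986387 -0.0146637  -0.00756414  0.36546432]
 [-0.00965132  0.14794843  0.98894798  1.01325504]
 [ 0.          0.          0.          1.        ]]
```

View pics/t0.png

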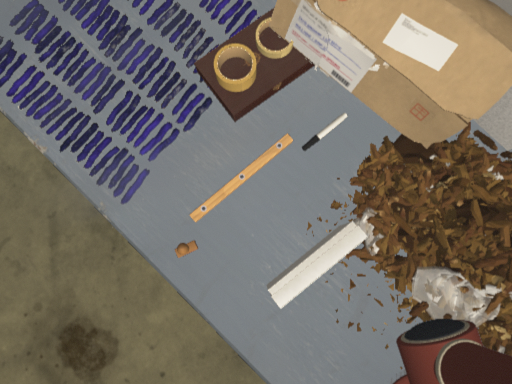

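View pics/s0.png

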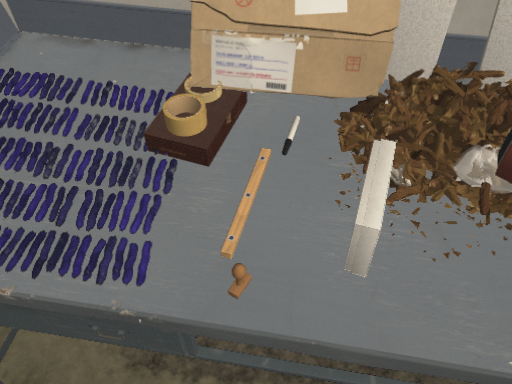

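The top view shows the carton's top at about (357,228)–(275,298), the strip at (292,138)–(194,216), the stamp at (187,248) and the marker at (325,131). Next I'll measure these.

Run:
```python
from h import *
im=cv2.imread("pics/t0.png");hsv=cv2.cvtColor(im,cv2.COLOR_BGR2HSV);c=cam("top")
crop=cv2.resize(im[110:320,150:400],None,fx=3.0,fy=2.85,interpolation=cv2.INTER_CUBIC)
cv2.imwrite("pics/c0.png",crop)
def rect(lo,hi,roi,z,name):
    m=cv2.inRange(hsv,lo,hi);k=np.zeros_like(m);x0,y0,x1,y1=roi;k[y0:y1,x0:x1]=m[y0:y1,x0:x1]
    k=cv2.morphologyEx(k,cv2.MORPH_CLOSE,np.ones((5,5)))
    cs=max(cv2.findContours(k,0,2)[0],key=cv2.contourArea)
    P=np.array([onz(c,p[0].astype(float),z)[:2] for p in cs])
    r=cv2.minAreaRect((P*1000).astype(np.float32));print(name,cv2.contourArea(cs),r,cv2.boxPoints(r).round().tolist(), cv2.boxPoints(cv2.minAreaRect(cs)).round().tolist())
rect((8,70,120),(28,255,255),(185,130,300,225),.02,"strip")
rect((5,60,50),(28,255,255),(165,235,205,265),.02,"stamp")
rect((0,0,195),(180,40,255),(260,215,372,312),.152,"carton")
print(camera_params("wrist")["tool_from_camera"])
```

```text
strip 1216.0 ((545.308837890625, 399.99615478515625), (24.50283432006836, 299.6716003417969), 39.45038986206055) [[441.0, 508.0], [631.0, 277.0], [650.0, 292.0], [460.0, 523.0]] [[189.0, 214.0], [287.0, 132.0], [294.0, 140.0], [195.0, 222.0]]
stamp 207.0 ((383.29180908203125, 530.12060546875), (27.33843994140625, 49.831363677978516), 23.15351104736328) [[361.0, 548.0], [381.0, 502.0], [406.0, 513.0], [386.0, 558.0]] [[173.0, 247.0], [193.0, 238.0], [198.0, 249.0], [178.0, 258.0]]
carton 2328.5 ((346.8225402832031, 248.4950408935547), (42.847408294677734, 221.8855743408203), 37.70256805419922) [[262.0, 323.0], [398.0, 148.0], [432.0, 174.0], [296.0, 349.0]] [[266.0, 291.0], [353.0, 219.0], [368.0, 237.0], [280.0, 308.0]]
[[ 1.77511865e-03  9.65013424e-01  2.62194472e-01  6.56473726e-02]
 [ 9.99998201e-01 -1.53763565e-03 -1.11091745e-03  6.58769258e-04]
 [-6.68890687e-04  2.62195973e-01 -9.65014417e-01 -1.18135862e-01]
 [ 0.00000000e+00  0.00000000e+00  0.00000000e+00  1.00000000e+00]]
```

View pics/c0.png

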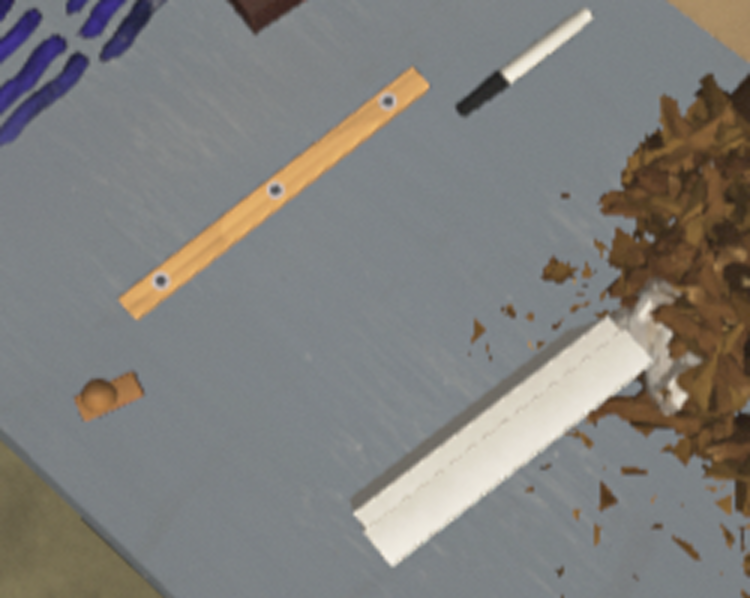

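The picture shows clean edges: carton centred at (347,248) mm, 1.7° off parallel to the strip, with its base face about 218 mm from the strip face. I'll swing the open gripper round an arc to the lid side.

```bash
cat >> h.py <<'E'
n=np.array([np.cos(np.radians(39.45)),np.sin(np.radians(39.45))]);t=np.array([-n[1],n[0]])
def nt(a,b): return a*n+b*t     # mm->mm
def plan(wps,obs=None):
    """wps: (f, x,y,z [mm], yaw of tool x deg)"""
    o=obs or get_obs();M=R.from_rotvec(o["tool_rot"]).as_matrix();p=np.array(o["tool_pos"])*1000
    y0=np.degrees(np.arctan2(M[1,0],M[0,0]));out=[]
    for f,x,y,z,a in wps:
        d=M.T@(np.array([x,y,z])-p); out.append([f]+[round(v/1000,3) for v in d]+[round(-(a-y0),1)])
    print("pos",p.round(1),"yaw",y0.round(2),"tilt",(M[:,2]).round(4))
    for i in range(0,len(out),10): print(", ".join(str(v) for r in out[i:i+10] for v in r))
E
python3 - <<'E'
from h import *
c=cam("top");s=cam("scene")
for q in[(432,143),(345,80),(468,125)]: print(q,onz(c,q,0).round(3),onz(c,q,.2).round(3))
for q in[(290,93),(375,97),(195,92)]: print(q,onz(s,q,0).round(3))
print(ctrl.tip_reach)
a0=-67.7;r0=624;w=[]
N=29
for i in range(1,N+1):
    u=i/N; a=np.radians(a0+(35.2-a0)*u); r=r0+(450-r0)*min(1,u*2.5); 
    if u>.75: r=450-(450-374)*(u-.75)/.25
    z=255+85*min(1,u*4); w.append((1,r*np.cos(a),r*np.sin(a),z,22.3+(37.7-22.3)*u))
plan(w)
E
```

```text
(432, 143) [ 0.624 -0.056  0.   ] [0.573 0.027 0.2  ]
(345, 80) [0.787 0.145 0.   ] [0.703 0.188 0.2  ]
(468, 125) [ 0.667 -0.146  0.   ] [ 0.608 -0.045  0.2  ]
(290, 93) [0.796 0.095 0.   ]
(375, 97) [ 0.651 -0.079  0.   ]
(195, 92) [0.946 0.302 0.   ]
0.025
pos [ 236.8 -577.8  255.2] yaw 22.28 tilt [-5.0e-04  1.8e-03 -1.0e+00]
1, 0.038, -0.017, -0.012, -0.6, 1, 0.074, -0.035, -0.023, -1.1, 1, 0.107, -0.056, -0.035, -1.6, 1, 0.138, -0.078, -0.047, -2.1, 1, 0.167, -0.102, -0.058, -2.7, 1, 0.194, -0.127, -0.07, -3.2, 1, 0.218, -0.154, -0.082, -3.7, 1, 0.24, -0.181, -0.084, -4.3, 1, 0.259, -0.21, -0.084, -4.8, 1, 0.275, -0.239, -0.084, -5.3
1, 0.289, -0.268, -0.084, -5.9, 1, 0.305, -0.293, -0.084, -6.4, 1, 0.324, -0.313, -0.084, -6.9, 1, 0.343, -0.334, -0.084, -7.5, 1, 0.361, -0.355, -0.084, -8.0, 1, 0.376, -0.378, -0.084, -8.5, 1, 0.391, -0.402, -0.084, -9.0, 1, 0.404, -0.427, -0.084, -9.6, 1, 0.416, -0.452, -0.084, -10.1, 1, 0.425, -0.478, -0.084, -10.6
1, 0.434, -0.505, -0.084, -11.2, 1, 0.438, -0.532, -0.084, -11.7, 1, 0.432, -0.561, -0.084, -12.2, 1, 0.425, -0.589, -0.084, -12.8, 1, 0.416, -0.615, -0.084, -13.3, 1, 0.405, -0.641, -0.084, -13.8, 1, 0.393, -0.665, -0.083, -14.4, 1, 0.379, -0.687, -0.083, -14.9, 1, 0.364, -0.708, -0.083, -15.4
```

Request:
{"op": "move_arm", "data": {
  "deltas": [1, 0.038, -0.017, -0.012, 0, 1, 0.074, -0.035, -0.024, 0, 1, 0.107, -0.056, -0.036, 0, 1, 0.138, -0.078, -0.048, 0, 1, 0.167, -0.102, -0.06, 0, 1, 0.194, -0.127, -0.07, 0, 1, 0.218, -0.154, -0.08, 0, 1, 0.24, -0.181, -0.084, 0, 1, 0.259, -0.21, -0.084, 0, 1, 0.275, -0.24, -0.084, 0]
}}

```text
t: 1.1
tool_pos: [0.4005, -0.2501, 0.3394]
tool_rot: [-3.08, -0.607, 0.0]
contact_force: [0.2, 0.1, 0.0]
opening: 0.0851
```

Run:
```python
from h import *
o=get_obs();print(o["t"],o["contact_force"].round(1));x,y,_=np.array(o["tool_pos"])*1000
a0=np.degrees(np.arctan2(y,x));r0=np.hypot(x,y);w=[]
N=20
for i in range(1,N+1):
    u=i/N; a=np.radians(a0+(35.2-a0)*u); r=r0+(450-r0)*min(1,u*2.5); 
    if u>.7: r=450-(450-374)*(u-.7)/.3
    w.append((1,r*np.cos(a),r*np.sin(a),340,22.3+(37.7-22.3)*u))
plan(w,o)
```

```text
1.1 [0.2 0.1 0. ]
pos [ 400.5 -250.1  339.4] yaw 22.29 tilt [-7.0e-04  2.2e-03 -1.0e+00]
1, 0.02, -0.019, -0.001, -0.8, 1, 0.039, -0.039, -0.001, -1.6, 1, 0.057, -0.06, -0.0, -2.3, 1, 0.073, -0.082, -0.0, -3.1, 1, 0.088, -0.104, -0.0, -3.9, 1, 0.101, -0.128, -0.0, -4.6, 1, 0.113, -0.152, -0.0, -5.4, 1, 0.124, -0.176, -0.0, -6.2, 1, 0.135, -0.2, -0.0, -6.9, 1, 0.145, -0.224, -0.0, -7.7
1, 0.154, -0.249, -0.0, -8.5, 1, 0.161, -0.275, 0.0, -9.3, 1, 0.167, -0.301, 0.0, -10.0, 1, 0.171, -0.327, 0.0, -10.8, 1, 0.161, -0.354, 0.0, -11.6, 1, 0.149, -0.379, 0.0, -12.3, 1, 0.136, -0.404, 0.0, -13.1, 1, 0.121, -0.426, 0.0, -13.9, 1, 0.106, -0.448, 0.0, -14.6, 1, 0.089, -0.467, 0.0, -15.4
```

Request:
{"op": "move_arm", "data": {
  "deltas": [1, 0.039, -0.039, 0, -1.6, 1, 0.073, -0.082, 0, -3, 1, 0.101, -0.128, 0, -4.6, 1, 0.124, -0.176, 0, -6.2, 1, 0.145, -0.224, 0, -7.7, 1, 0.161, -0.275, 0, -9.3, 1, 0.171, -0.327, 0, -10.8, 1, 0.149, -0.379, 0, -12.3, 1, 0.121, -0.426, 0, -14, 1, 0.089, -0.467, 0, -15.4]
}}

```text
t: 2.1
tool_pos: [0.3324, 0.1971, 0.3397]
tool_rot: [-2.97, -1.016, 0.002]
contact_force: [-0.3, 1.9, 0.8]
opening: 0.0852
```

Run:
```python
from h import *
o=get_obs();print(o["t"],o["contact_force"].round(1))
u=np.array([np.cos(np.radians(37.7)),np.sin(np.radians(37.7))]);C=np.array([346.8,248.5])
# z: open tips ~12-25 ahead of TCP
P=lambda d,z:(1,*(C-u*d),z,37.7)
plan([P(55,z) for z in(290,240,200,170,150,150)],o)
```

```text
2.1 [-0.3  1.9  0.8]
pos [332.4 197.1 339.7] yaw 37.78 tilt [-0.0021  0.0022 -1.    ]
1, -0.012, -0.032, 0.05, 0.1, 1, -0.012, -0.032, 0.1, 0.1, 1, -0.012, -0.031, 0.14, 0.1, 1, -0.012, -0.031, 0.17, 0.1, 1, -0.012, -0.031, 0.19, 0.1, 1, -0.012, -0.031, 0.19, 0.1
```

Request:
{"op": "move_arm", "data": {
  "deltas": [1, -0.012, -0.032, 0.0, 0, 1, -0.012, -0.032, 0.0, 0, 1, -0.012, -0.032, 0.05, 0, 1, -0.012, -0.031, 0.1, 0, 1, -0.012, -0.031, 0.15, 0, 1, -0.012, -0.031, 0.19, 0, 1, -0.012, -0.031, 0.2, 0, 1, -0.012, -0.031, 0.2, 0]
}}

```text
t: 2.9
tool_pos: [0.3029, 0.2139, 0.1383]
tool_rot: [-2.971, -1.015, 0.008]
contact_force: [0.3, -0.7, 0.2]
opening: 0.0858
```

Run:
```python
from h import *
o=get_obs();print(o["t"],o["tool_pos"],o["contact_force"].round(1))
a=save("wrist","w1.png");b=save("scene","s1.png")
cv2.imwrite("pics/v1.png",np.hstack([cv2.resize(a,(400,300)),b[60:360,112:512]])[:,:,::-1])
C=np.array([346.8,248.5]);print((np.array(o["tool_pos"])[:2]*1000-C)@np.array([.7912,.6115]))
```

```text
2.9 [0.30286835 0.21393916 0.13832508] [ 0.3 -0.7  0.2]
-55.892676879993836
```

View pics/v1.png

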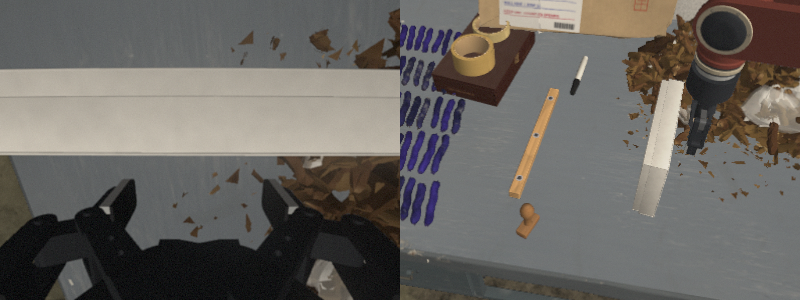

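The wrist view shows the carton square across the picture with both open fingers behind it and a gap of about 20 mm. Now a gentle push.

Request:
{"op": "move_arm", "data": {
  "deltas": [1, 0.012, 0, 0, 0, 1, 0.018, 0, 0, 0, 1, 0.024, 0, 0, 0, 1, 0.029, 0, 0, 0, 1, 0.034, 0, 0, 0, 1, 0.039, 0, 0, 0, 1, 0.044, 0, 0, 0, 1, 0.049, 0, 0, 0, 1, 0.054, 0, 0, 0, 1, 0.059, 0, 0, 0]
}}

```text
t: 4.0
tool_pos: [0.352, 0.2514, 0.1421]
tool_rot: [-2.97, -1.015, -0.003]
contact_force: [0.4, 1.0, 0.2]
opening: 0.0853
```

Request:
{"op": "move_arm", "data": {
  "deltas": [1, 0.005, 0, 0, 0, 1, 0.01, 0, 0, 0, 1, 0.015, 0, 0, 0, 1, 0.02, 0, 0, 0, 1, 0.025, 0, 0, 0, 1, 0.028, 0, 0, 0, 1, 0.028, 0, 0, 0, 1, 0.028, 0, 0, 0]
}}

```text
t: 4.8
tool_pos: [0.3741, 0.2685, 0.1421]
tool_rot: [-2.97, -1.015, -0.002]
contact_force: [0.5, 0.3, 0.4]
opening: 0.0855
```

Run:
```python
from h import *
o=get_obs();print(o["t"],o["tool_pos"],o["contact_force"].round(1))
a=save("scene","s2.png");b=save("top","t2.png")
cv2.imwrite("pics/v2.png",np.hstack([a[60:360,112:512],b[84:384,100:500]])[:,:,::-1])
```

```text
4.8 [0.37406517 0.26854522 0.14212006] [0.5 0.3 0.4]
```

View pics/v2.png

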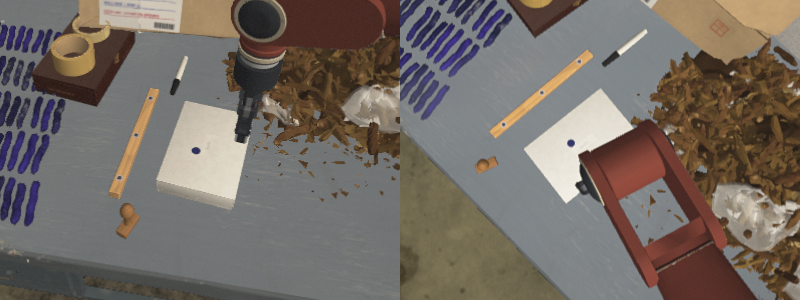

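The carton now lies flat with its dotted lid up, short of the strip. The stamp and marker haven't moved. Next I'll measure the carton's pose and back up.

```bash
cat >> h.py <<'E'
def carton(z=.043):
    for name in("top","scene"):
        im=get_image(name)[:,:,::-1].copy();hsv=cv2.cvtColor(im,cv2.COLOR_BGR2HSV);c=cam(name)
        m=cv2.inRange(hsv,(0,0,150),(180,35,255))
        cs=[q for q in cv2.findContours(m,0,1)[0] if cv2.contourArea(q)>1500]
        cs=[q for q in cs if abs(onz(c,q[:,0].mean(0),z)[0]-.45)<.15 and abs(onz(c,q[:,0].mean(0),z)[1]-.3)<.2]
        if not cs: print(name,"none");continue
        q=max(cs,key=cv2.contourArea)
        P=np.array([onz(c,p[0].astype(float),z)[:2]*1000 for p in q]);N=np.c_[P@n,P@t]
        # front (far) edge: max n per t bin (mid-portion)
        res=[]
        for ax,sg in((0,1),(0,-1),(1,1),(1,-1)):
            v=N[:,ax]*sg;w=N[:,1-ax];lo,hi=w.min()+15,w.max()-15
            bins=np.arange(lo,hi,6);X=[];Y=[]
            for b in bins:
                k=(w>=b)&(w<b+6)
                if k.any(): X.append(b+3);Y.append(v[k].max()*sg)
            X=np.array(X);Y=np.array(Y);k=np.ones(len(X),bool)
            for _ in range(4):
                f=np.polyfit(X[k],Y[k],1);r=np.abs(Y-np.polyval(f,X));k=r<max(2,2*np.median(r))
            res.append(("n+","n-","t+","t-")[["01","0-1","11","1-1"].index(f"{ax}{sg}")]+f" mid={np.polyval(f,X.mean()):.1f} slope={np.degrees(np.arctan(f[0])):.2f} in={k.mean():.2f}")
        print(name,res)
        cv2.imwrite(f"pics/last_{name}.png",im)
E
python3 - <<'E'
from h import *
carton()
o=get_obs();C=nt(447,-28)
plan([(1,*nt(459,-28),142,38.5),(1,*nt(430,-28),142,38.5),(1,*nt(412,-28),142,39),(1,*nt(410,-28),110,39),(1,*nt(410,-28),70,39),(1,*nt(410,-28),45,39),(1,*nt(410,-28),37,39)],o)
E
```

```text
top ['n+ mid=599.1 slope=1.79 in=1.00', 'n- mid=479.8 slope=-11.34 in=0.88', 't+ mid=80.6 slope=-2.06 in=1.00', 't- mid=-143.1 slope=-1.92 in=0.90']
scene ['n+ mid=597.7 slope=1.98 in=0.95', 'n- mid=452.6 slope=-6.71 in=1.00', 't+ mid=94.1 slope=-10.09 in=0.91', 't- mid=-143.8 slope=-1.54 in=0.86']
pos [374.  268.5 142.2] yaw 37.75 tilt [ 8.0e-04  3.2e-03 -1.0e+00]
1, -0.0, -0.002, 0.0, -0.8, 1, -0.029, -0.001, 0.0, -0.8, 1, -0.047, -0.001, 0.0, -1.3, 1, -0.05, -0.001, 0.032, -1.3, 1, -0.05, -0.001, 0.072, -1.3, 1, -0.05, -0.001, 0.097, -1.3, 1, -0.05, -0.001, 0.105, -1.3
```

Request:
{"op": "move_arm", "data": {
  "deltas": [1, -0.03, -0.001, 0, -0.8, 1, -0.05, 0.001, 0, -1.3, 1, -0.05, 0.002, 0, -1.7, 1, -0.05, 0.002, 0.03, -1.7, 1, -0.05, 0.002, 0.07, -1.7, 1, -0.05, 0.002, 0.1, -1.7, 1, -0.05, 0.002, 0.109, -1.7, 1, -0.05, 0.002, 0.109, -1.7]
}}

```text
t: 5.8
tool_pos: [0.3352, 0.2364, 0.032]
tool_rot: [-2.955, -1.059, 0.002]
contact_force: [-0.6, -0.1, -0.1]
opening: 0.0853
```

Run:
```python
from h import *
o=get_obs();p=np.array(o["tool_pos"])[:2]*1000;print(o["t"],o["tool_pos"],p@n,p@t,o["contact_force"].round(1))
a=save("wrist","w3.png")
plan([(1,*nt(k,-31),33,39.45) for k in (430,450,490,502)],o)
```

```text
5.8 [0.33522148 0.236439   0.03201182] 409.08554420022836 -30.427952451909476 [-0.6 -0.1 -0.1]
pos [335.2 236.4  32. ] yaw 39.44 tilt [-0.002   0.0021 -1.    ]
1, 0.021, 0.001, -0.001, -0.0, 1, 0.041, 0.001, -0.001, -0.0, 1, 0.081, 0.001, -0.001, -0.0, 1, 0.093, 0.001, -0.001, -0.0
```

View pics/w3.png

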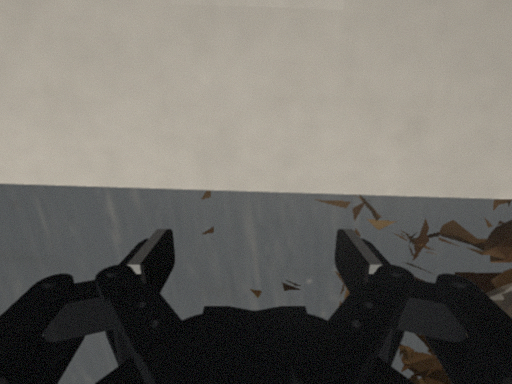

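The carton's rear edge is in front of both fingers, at row ~190. Pushing slowly.

Request:
{"op": "move_arm", "data": {
  "deltas": [1, 0.012, 0, 0, 0, 1, 0.02, 0, 0, 0, 1, 0.025, 0, 0, 0, 1, 0.03, 0, 0, 0, 1, 0.035, 0, 0, 0, 1, 0.041, 0, 0, 0, 1, 0.047, 0, 0, 0, 1, 0.053, 0, 0, 0, 1, 0.059, 0, 0, 0, 1, 0.065, 0, 0, 0]
}}

```text
t: 6.85
tool_pos: [0.3869, 0.2786, 0.0336]
tool_rot: [-2.955, -1.059, -0.003]
contact_force: [-1.0, -1.6, 1.2]
opening: 0.0855
```

Request:
{"op": "move_arm", "data": {
  "deltas": [1, 0.005, 0, 0, 0, 1, 0.01, 0, 0, 0, 1, 0.014, 0, 0, 0, 1, 0.016, 0, 0, 0, 1, 0.018, 0, 0, 0, 1, 0.018, 0, 0, 0]
}}

```text
t: 7.45
tool_pos: [0.4011, 0.2903, 0.0337]
tool_rot: [-2.954, -1.059, -0.004]
contact_force: [-0.3, 0.2, 0.3]
opening: 0.0853
```

Run:
```python
from h import *
o=get_obs();p=np.array(o["tool_pos"])[:2]*1000;print(o["t"],o["tool_pos"],p@n,p@t,o["contact_force"].round(1))
carton()
```

```text
7.45 [0.40113572 0.2902797  0.03370141] 494.1937894056955 -30.735494327322442 [-0.3  0.2  0.3]
top ['n+ mid=657.6 slope=-0.07 in=1.00', 'n- mid=532.9 slope=-7.56 in=1.00', 't+ mid=83.0 slope=-0.05 in=1.00', 't- mid=-140.7 slope=0.01 in=0.95']
scene ['n+ mid=655.9 slope=0.09 in=0.95', 'n- mid=511.4 slope=-6.04 in=0.73', 't+ mid=98.5 slope=-7.36 in=0.71', 't- mid=-141.7 slope=0.33 in=0.81']
```

It's square to the strip now, about 7 mm short. I'll creep on and watch the force.

Request:
{"op": "move_arm", "data": {
  "deltas": [1, 0.002, 0, 0, 0, 1, 0.004, 0, 0, 0, 1, 0.005, 0, 0, 0, 1, 0.006, 0, 0, 0, 1, 0.007, 0, 0, 0, 1, 0.007, 0, 0, 0]
}}

```text
t: 8.15
tool_pos: [0.4064, 0.2946, 0.0337]
tool_rot: [-2.954, -1.059, -0.004]
contact_force: [-1.4, -1.7, 0.5]
opening: 0.0853
```

Request:
{"op": "move_arm", "data": {
  "deltas": [1, 0.001, 0, 0, 0, 1, 0.002, 0, 0, 0, 1, 0.002, 0, 0, 0, 1, 0.002, 0, 0, 0]
}}

```text
t: 8.55
tool_pos: [0.4064, 0.2946, 0.0337]
tool_rot: [-2.956, -1.06, 0.005]
contact_force: [-7.9, -7.5, 9.1]
opening: 0.0855
```

The tool has stopped at n≈501 mm with about 11 N on it, which means contact with the strip. I'll back off and check.

Request:
{"op": "move_arm", "data": {
  "deltas": [1, 0.001, 0, 0, 0, 1, 0.001, 0, 0, 0, 1, -0.005, 0, 0, 0, 1, -0.02, 0, 0, 0, 1, -0.05, 0, 0, 0, 1, -0.06, 0, -0.05, 0, 1, -0.07, 0, -0.1, 0, 1, -0.08, 0, -0.15, 0, 1, -0.1, 0.05, -0.2, 0, 1, -0.1, 0.1, -0.25, 0]
}}

```text
t: 9.55
tool_pos: [0.3754, 0.1804, 0.2537]
tool_rot: [-2.955, -1.064, -0.002]
contact_force: [1.6, -0.0, -0.7]
opening: 0.0853
```

Run:
```python
from h import *
o=get_obs();print(o["t"],o["tool_pos"],o["contact_force"].round(1))
carton()
a=cv2.imread("pics/last_top.png")[120:310,160:360];b=cv2.imread("pics/last_scene.png")[130:320,190:390]
cv2.imwrite("pics/v4.png",np.hstack([cv2.resize(x,(400,380),interpolation=cv2.INTER_CUBIC) for x in(a,b)]))
```

```text
9.55 [0.37542918 0.18035818 0.25369829] [ 1.6 -0.  -0.7]
top ['n+ mid=663.5 slope=-0.11 in=1.00', 'n- mid=512.7 slope=-0.10 in=1.00', 't+ mid=82.5 slope=-0.31 in=1.00', 't- mid=-140.2 slope=0.55 in=1.00']
scene ['n+ mid=662.8 slope=0.09 in=0.92', 'n- mid=511.4 slope=-0.24 in=1.00', 't+ mid=95.1 slope=-8.12 in=0.86', 't- mid=-141.5 slope=0.03 in=1.00']
```

View pics/v4.png

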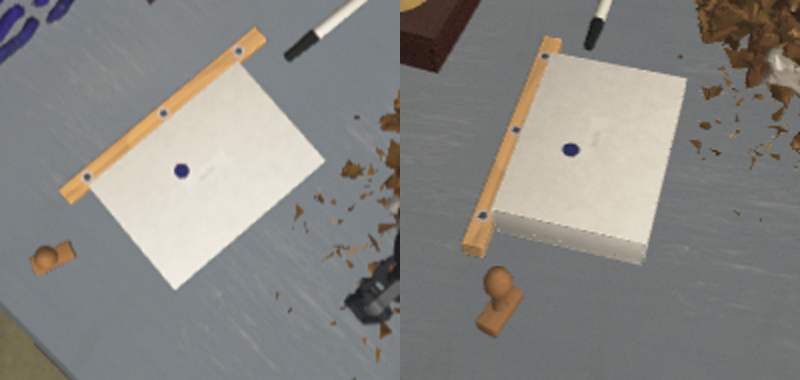

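The top view shows the carton's long side along the strip with no gap, the lid up, and the stamp and marker where they were. The arm is clear.

```bash
python3 -c "
from h import *
print(order.finish_job())"
```

```text
the job is handed in; nothing more can be done
None
```

The carton now lies flat on its base with the lid up, and its long side is flush against the wooden strip. I pushed it over with the open fingers near its top edge. Then I pushed it low down, with both fingers, until it met the strip. I handed the job in at about 9.7 s with the arm clear of everything.

**Contact:** In the last creep the tool stopped moving and the force rose to about 11–14 N, so the carton was pressed against the strip. That is well above the 1–4 N it takes to slide it.

**Final position:** The carton's front edge is within about 0.1° of parallel to the strip. It measured 663–663.5 mm against a strip face estimate of 665 mm, a 2 mm difference that is about the calibration error. No gap shows in either camera view.

**Stamp and marker:** Both look unmoved in the pictures; I did not measure them again.

**Poor readings:** The scene camera's reading of the carton's left end was about 13 mm off, with an 8° slope. Its visible end face got into the colour mask, so I relied on the top camera there.

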